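# Shut the gaming desk down for the night

## Robot

A 7-joint arm with a two-finger parallel gripper is mounted at the origin on the work surface. World frame = base frame: x ahead of the robot, y to its left, z up, the work surface at z = 0. Lengths are in mm, angles in rad, forces in N, time in s.
With the tool pointing down it reaches from about 425 to 925 mm from the base axis. Payload 6.8 kg.
Tool frame: the origin (TCP) lies between the finger pads; the fingertips stand 22 mm ahead of it and the grasp point (between the pads) lies 3 mm ahead of it; x points along the fingers, y is the direction in which the jaws open and shut, and the axes are right-handed (so a half turn about x gives the same grasp; the last joint's range is limited). The gripper opens to 85 mm and grips with 20 to 120 N. Pads are 22 mm wide; open, the fingers measure 114 mm over their backs; the gripper's body (76 mm by 85 mm) begins 54 mm behind the grasp point. The pads swing forward as they close: fully open they stand 13 mm farther back than shut.
Start: joints at [-0.108, 0.477, 0.022, 1.555, -0.011, 1.109, -0.083], TCP at [675.016, 0.006, 253.308] pointing down, gripper open.
Joint ranges: [-2.96, 2.96], [-0.34, 2.1], [-1.41, 1.46], [0.24, 2.44], [-1.37, 4.51], [0.17, 1.92], [-2.96, 2.96]. Speed limits (rad/s): [2.39, 2.39, 3.14, 3.14, 3.14, 3.14, 3.14].

## Interface

Orientations are given as a 3x3 rotation matrix whose columns are the frame's x, y, z axes.
In Python, from station import reach, line_to, move_j, grip, dwell, inverse_kinematics, sense, get_image, camera_params, PlanningError, sign_off gives the robot as it stands. Calls block until the motion is done:
- reach(position, orientation): joint-space move of the TCP to a pose.
- line_to(position, rot=None, vel=150, until_force=None): straight line of the TCP; rot=None keeps the orientation; vel is the mean speed in mm/s. With until_force (N) it stops when the force on the tool has changed by that much, and returns True; else False.
- move_j(angles): joint-space move.
- grip(opening, squeeze=None): finger opening in mm; squeeze is the grip in N (None keeps the last); returns when the fingers have stopped.
- dwell(seconds).
- inverse_kinematics(position, orientation): joint angles nearest the present ones, or None.
- sense(): the state.
- get_image(name): name is "scene" or "side" or "wrist"; returns the picture (480x640x3 uint8, red, green, blue); there is no depth.
- camera_params(name): a dict with "fx", "fy", "cx", "cy" (pixels), "rvec" (rotation vector, rad) and "tvec" (3), from world to camera coordinates, as OpenCV has them. Camera axes: x right, y down, z forward; pixel columns grow to the right and rows downward; lengths in mm; the calibration is good to about 2 mm. A picture is of the moment at which its call begins: read the wrist's pose just before it. camera_params takes no time and is no camera call; for the wrist camera it gives the pose at the moment of the call.
A pose or a line that the arm cannot do raises PlanningError and nothing moves.
- sign_off(): hands the job in, once; it reports no verdict.
The state is a dict: "time": time; "qpos": joint angles; "dq": joint speeds; "effort": joint torques, N m; "eef_pos": TCP position; "tool_rot": TCP orientation; "wrist_force": force on the tool from outside, world axes, zero at the start; "moment": the same for the moment, N m; "finger_gap": finger opening in mm.
Only numpy, scipy, OpenCV 4.12 (cv2) and the standard library are available. Lean on these libraries where they do the work, as an engineer would, in place of code of your own. Each camera call takes 0.05 s, during which the arm holds its last target.

## Task

Shut the desk down for the night by pressing three controls fully home, in this order: the large round button on the audio mixer, then the raised end of the rocker on the shelf-light box so that it tips right over to its other side, and last the long bar key on the power block. Only push with the fingers: pick nothing up, do not press the small round button or the small square key, and leave the loose things on the desk where they are.

Things in the scene. Friction and masses are not known exactly. Their poses are not given: they have to be found in the camera images.
- mixer: audio mixer, a flat grey box 90 (x) by 120 (y) by 36 tall, fixed to the desk; origin at the centre of its underside. Its flat top carries two black round push buttons 56 apart along its y: the large one at +y, the small one at -y. Place and yaw vary; the three devices stand in any left-to-right order
- mute_top (a point): centre of the top face of the LARGE round button (34 diameter) on the mixer, 50 above the desk when up (14 proud of the mixer's top), 42 when fully down; z up, x and y parallel to the mixer's. Friction latch, not sprung: it moves down at about 3 N, ends on a hard stop, and stays wherever it is left
- mute (a joint): travel of the large round button, 0 = up (start), 0.008 m = fully down
- pair_top (a point): centre of the top face of the SMALL round button (16 diameter) on the mixer, 44 above the desk; leave it up
- pair (a joint): travel of the small round button, 0 = up, 0.005 m = fully down; must stay up
- lightbox: shelf-light box, a flat grey box 110 (x) by 80 (y) by 34 tall, fixed to the desk; origin at the centre of its underside. One black rocker in the middle of its top. Its place and yaw vary
- light_axis (a point): middle of the rocker on its hinge line (along the box's y), 44 above the desk, fixed; x and y parallel to the box's. The rocker is a shallow V of two flat halves meeting here, each 32 long (x) and 34 wide (y). At the start the far half (+x) is level and the near half (-x, towards the robot) slopes up 0.4 rad, its end 12 above this point
- light_press (a point): point on the upper face of the rocker's raised near half, 22 from the hinge line along the face, where to press down; 53 above the desk at the start, 44 when tipped over; its z axis is that of the level half, upright at joint 0
- light (a joint): angle of the rocker in rad: 0 to 0.04 at the start (near end raised), 0.4 = tipped fully over (near half pressed level, far half sloping up). It turns at about 2 to 3 N pressed near the end, ends on a hard stop and stays wherever it is left
- powerblock: power block, a grey box 110 (x) by 90 (y) by 42 tall, fixed to the desk; origin at the centre of its underside. Its top carries a long black bar key towards -x and, 60 behind it in +x, a small square key. Its place and yaw vary
- power_top (a point): centre of the top face of the long bar key (22 in x by 48 in y) on the power block, 56 above the desk when up (14 proud of the block's top), 48 when fully down; x and y parallel to the block's. Friction latch like the large round button: about 3 N, hard stop, stays where left
- power (a joint): travel of the bar key, 0 = up (start), 0.008 m = fully down
- reset_top (a point): centre of the top face of the SMALL square key (16 by 16) on the power block, 50 above the desk; leave it up
- reset_key (a joint): travel of the small square key, 0 = up, 0.005 m = fully down; must stay up
- cube: loose clear glass cube, 45 on a side, origin at the centre of its underside; stands between the first and second device from the left; leave it
- mouse: loose white computer mouse, 108 (x) by 60 (y) by 34 tall, origin at the centre of its underside; lies between the second and third device from the left; leave it
- headset: loose silver plastic headset lying on the desk, two 84 diameter ear cups 196 apart over all in y with the band reaching 158 towards +x, 84 tall; origin on the desk midway between the cups; leave it
- pencil_cup: loose wooden pencil cup, 76 diameter and 95 tall, with three pencils standing up to 180 above the desk; origin at the centre of its underside; leave it
- case_low: lower of two stacked loose plastic game cases lying flat, 105 (x) by 170 (y) by 15, origin at the centre of its underside; leave it
- case_top: upper of the two stacked loose game cases, same size, its underside 15 above the desk; leave it
Things that resemble listed ones, but are neither listed nor needed, are in the scene too. Several things have the shape of the pencil_cup; the one meant has the colours described above. Leave any purple look-alike of the mixer alone.

How it is judged:
By the outcome, as a careful person would: the job done as asked, in the order asked, and still so for the second after the job is handed in, with the robot touching nothing.
It also fails if it takes over 58 s, if anything falls off the work surface, if the arm or the gripper's body presses on something with over 40 N, if the wrist force passes 120 N, or if a joint passes its speed limit or range.

## Working session

There is one attempt and no reset: what is moved stays moved. The work goes in short steps, each a Python script; the robot and the scene stay as the last script left them, time stands still between calls to the robot, and variables do not carry over. Pictures are saved under pics/ and viewed, and the job is handed in when it is done.

```bash
ls; mkdir -p pics
python3 - <<'E'
from station import *
import cv2
for n in ["scene","side","wrist"]:
    im=get_image(n); cv2.imwrite(f"pics/{n}0.png",im[:,:,::-1]); p=camera_params(n); print(n,p)
s=sense(); print(s["time"],s["eef_pos"],s["tool_rot"],s["wrist_force"])
E
```

```text
pics
scene {'fx': 593.0641602448724, 'fy': 593.0641602448724, 'cx': 318.6922768606703, 'cy': 232.2191429210868, 'rvec': array([ 2.03693559,  1.07235408, -0.47869939]), 'tvec': array([-295.72210467, -253.65311752, 1719.55856714])}
side {'fx': 533.290836348468, 'fy': 533.290836348468, 'cx': 322.7304621892609, 'cy': 239.15312645071432, 'rvec': array([ 2.19408065, -0.66073543,  0.28206952]), 'tvec': array([-461.9625139 ,  247.74035404,  859.96918641])}
wrist {'fx': 383.0652273512543, 'fy': 383.0652273512543, 'cx': 324.00872949826254, 'cy': 235.06562924878716, 'rvec': array([-2.88081882e+00, -7.27702996e-04,  1.11730977e-03]), 'tvec': array([-674.30419128,  -33.82310558,  378.68329758])}
0.15 [6.74583149e+02 1.36420518e-02 2.52530383e+02] [[-1.42824839e-03  9.99998980e-01  3.05043244e-05]
 [-9.20174474e-05  3.03729315e-05 -9.99999995e-01]
 [-9.99998976e-01 -1.42825119e-03  9.19739735e-05]] [-0.87130406 -0.55153912  0.16417903]
```

View pics/scene0.png

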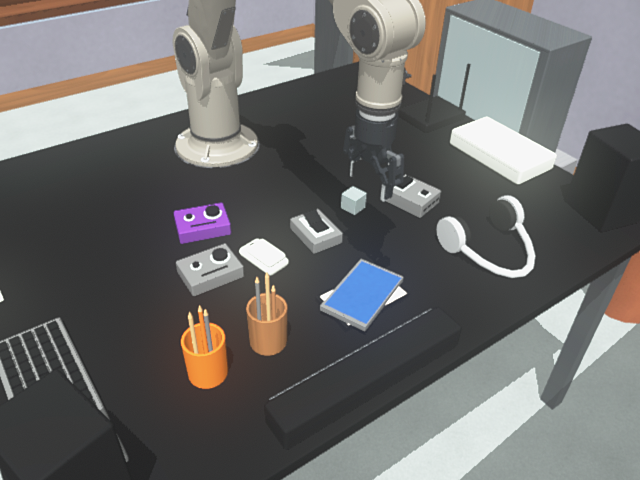

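View pics/side0.png

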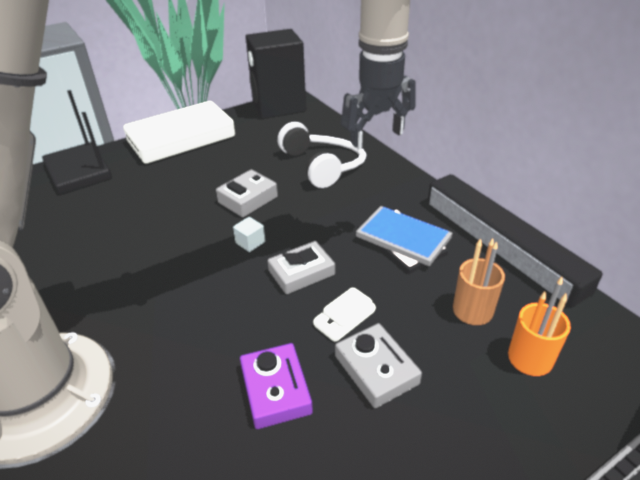

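View pics/wrist0.png

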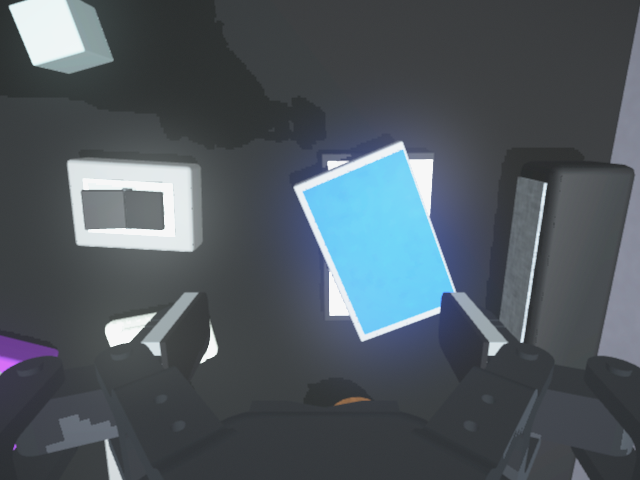

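Candidates for the mixer:
- The grey one at scene (210,268), side (378,364).
- The purple look-alike at scene (203,222), side (275,385), which must be left alone.

The light box is at scene (316,230) and the power block at scene (413,193). I choose the grey mixer and check it in close crops.

Run:
```python
import cv2, numpy as np
a=cv2.imread("pics/side0.png"); b=cv2.imread("pics/scene0.png")
def c(im,x,y,w,h,s): return cv2.resize(im[y:y+h,x:x+w],None,fx=s,fy=s,interpolation=cv2.INTER_CUBIC)
# side: 100x75 crops x4 =400x300 
t=np.vstack([np.hstack([c(a,330,318,100,75,4),c(a,255,232,100,75,4)]),np.hstack([c(a,205,155,100,75,4),c(b,170,233,100,75,4)])])
cv2.imwrite("pics/crop1.png",t)
t=np.hstack([c(b,275,197,80,60,5),c(b,370,165,80,60,5)])
cv2.imwrite("pics/crop2.png",t)
```

```text
(no output)
```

View pics/crop1.png

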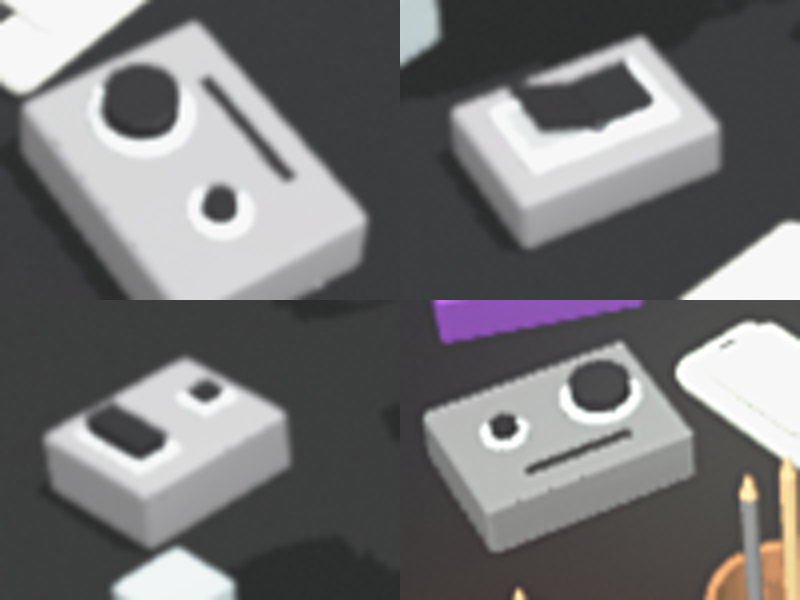

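View pics/crop2.png

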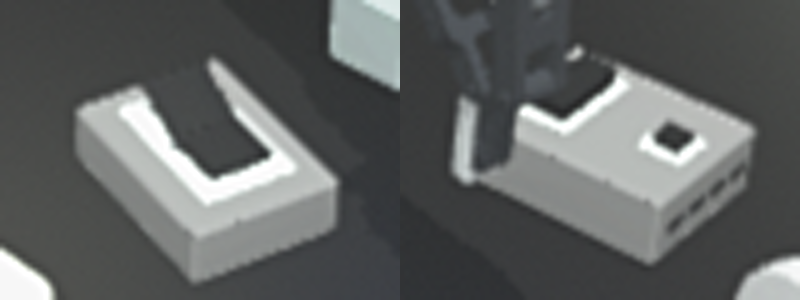

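```bash
cat > geo.py <<'E'
import numpy as np, cv2
from scipy.optimize import least_squares
from station import camera_params
def proj(P,c):
    K=np.array([[c['fx'],0,c['cx']],[0,c['fy'],c['cy']],[0,0,1]])
    return cv2.projectPoints(np.asarray(P,float).reshape(-1,1,3),np.array(c['rvec']),np.array(c['tvec']),K,None)[0][:,0]
def ray(uv,z,c):
    R=cv2.Rodrigues(np.array(c['rvec']))[0]; t=np.array(c['tvec'])
    d=R.T@np.array([(uv[0]-c['cx'])/c['fx'],(uv[1]-c['cy'])/c['fy'],1]); o=-R.T@t
    return o+d*(z-o[2])/d[2]
def fit(obs,x0,w=None):  # obs: list of (cam params, local pt, uv)
    def place(p,l): c,s=np.cos(p[2]),np.sin(p[2]); return [p[0]+c*l[0]-s*l[1],p[1]+s*l[0]+c*l[1],l[2]]
    def f(p): return np.concatenate([proj([place(p,l)],c)[0]-uv for c,l,uv in obs])
    r=least_squares(f,x0,loss='soft_l1'); return r.x,f(r.x).reshape(-1,2)
E
python3 - <<'E'
from geo import *
S=camera_params("side");C=camera_params("scene")
np.set_printoptions(precision=1,suppress=True)
D={'mixer side':(S,[((365,342),50),((384.75,368.5),44),((378.75,323),36),((335,344.25),36),((421.75,372.5),36)]),
'mixer scene':(C,[((220,254.2),50),((196.2,264.7),44),((225.5,243.75),36),((243,266.75),36),((192,286.25),36),((176.25,261),36)]),
'light side':(S,[((302.5,258.75),44),((315,240.75),34),((335,264),34),((286.25,284),34),((268,259.5),34)]),
'light scene':(C,[((316.6,209),34),((342.6,234),34),((313,244),34),((290,219),34)]),
'power side':(S,[((237,187.5),56),((256.5,177.5),50),((251.25,169.25),42),((277.5,183),42),((242.5,204.5),42),((216.25,189.25),42)]),
'power scene':(C,[((424.4,192.2),50),((405,174.6),42),((441,191),42),((421,206),42)])}
for k,(c,l) in D.items():
    print(k); 
    for uv,z in l: print('  ',uv,ray(uv,z,c)[:2])
E
```

```text
mixer side
   (365, 342) [ 475.7 -243.3]
   (384.75, 368.5) [ 473.3 -298.5]
   (378.75, 323) [ 526.6 -214.7]
   (335, 344.25) [ 439.  -210.8]
   (421.75, 372.5) [ 520.6 -332.2]
mixer scene
   (220, 254.2) [ 484.2 -239.9]
   (196.2, 264.7) [ 480.  -294.7]
   (225.5, 243.75) [ 444.9 -206.7]
   (243, 266.75) [ 532.5 -211.6]
   (192, 286.25) [ 526.2 -327.7]
   (176.25, 261) [ 437.3 -321.8]
light side
   (302.5, 258.75) [499.  -10.2]
   (315, 240.75) [553.6  31.3]
   (335, 264) [548.5 -48.7]
   (286.25, 284) [443.2 -42.9]
   (268, 259.5) [447.4  35.4]
light scene
   (316.6, 209) [449.   38.7]
   (342.6, 234) [560.1  34.1]
   (313, 244) [551.6 -42.9]
   (290, 219) [446.6 -36.4]
power side
   (237, 187.5) [494.2 262.3]
   (256.5, 177.5) [552.7 281.4]
   (251.25, 169.25) [563.7 331.1]
   (277.5, 183) [587.  244.8]
   (242.5, 204.5) [482.9 215.8]
   (216.25, 189.25) [459.5 302.1]
power scene
   (424.4, 192.2) [556.6 289.8]
   (405, 174.6) [462.4 310.4]
   (441, 191) [568.1 337.3]
   (421, 206) [587.2 251.6]
```

Run:
```python
from geo import *
from station import *
import json
np.set_printoptions(precision=2,suppress=True)
R0=np.array([[0,1,0],[0,0,-1],[-1,0,0]],float)
grip(0,20)
P={}
for n,(x,y) in {'power':(515,170),'light':(500,-95),'mixer':(482,-355)}.items():
    reach([x,y,270],R0); dwell(0.2)
    c=camera_params("wrist"); im=get_image("wrist"); cv2.imwrite(f"pics/w_{n}.png",im[:,:,::-1])
    P[n]={k:(v.tolist() if hasattr(v,'tolist') else v) for k,v in c.items()}
    R=cv2.Rodrigues(c['rvec'])[0]; s=sense(); print(n,s['time'],s['eef_pos'],-R.T@c['tvec'],s['finger_gap'],s['wrist_force'])
json.dump(P,open('wp.json','w'))
ims=[cv2.imread(f"pics/w_{n}.png") for n in P]
cv2.imwrite("pics/w_all.png",np.hstack([cv2.resize(i,(266,200)) for i in ims]))
```

```text
power 2.1 [515.85 168.92 269.71] [516.09 233.93 391.2 ] 0.12258225201673231 [ 0.04  0.56 -0.36]
light 3.3833 [500.33 -93.7  269.91] [500.09 -28.23 391.45] -0.04883499091767083 [-0.2   0.05  0.06]
mixer 4.65 [ 482.78 -353.55  270.09] [ 482.54 -288.07  391.6 ] 0.08977680641823454 [ 0.96 -0.06  0.39]
```

View pics/w_power.png

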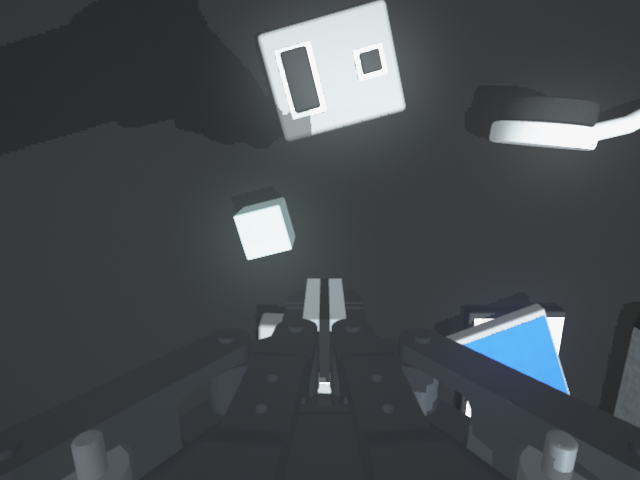

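View pics/w_light.png

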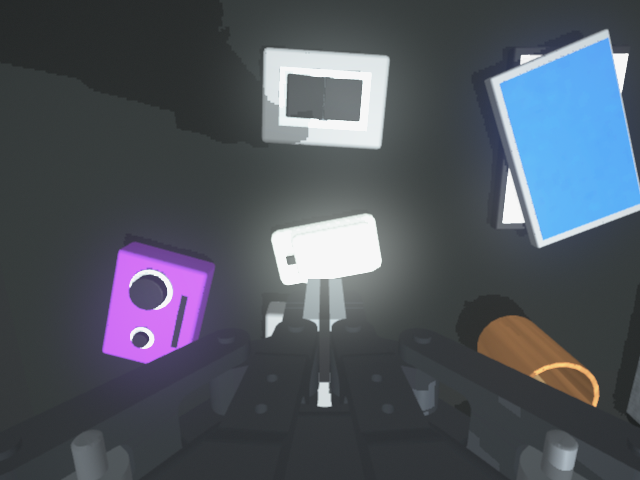

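View pics/w_mixer.png

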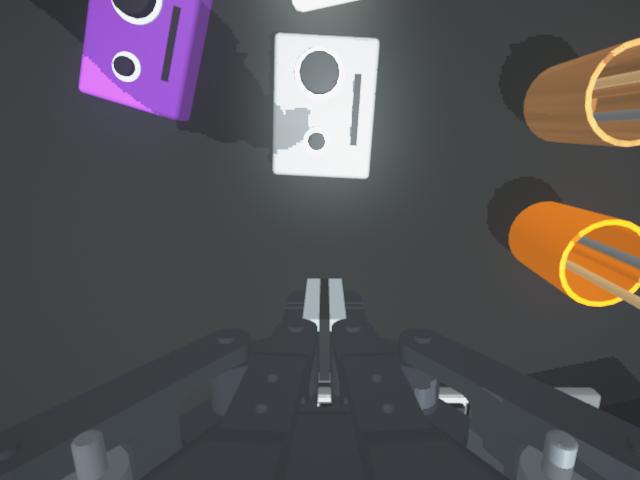

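```bash
cat > fitall.py <<'E'
from geo import *
import json
W=json.load(open('wp.json'));S=camera_params("side");C=camera_params("scene")
np.set_printoptions(precision=1,suppress=True)
def box(w,d,h): return {'pp':(w/2,d/2,h),'pm':(w/2,-d/2,h),'mm':(-w/2,-d/2,h),'mp':(-w/2,d/2,h)}
M=box(90,120,36);L=box(110,80,34);Pb=box(110,90,42)
ML=(0,28,50);MS=(0,-28,44);BX=(-30,0,56)
def best(o,l,uv): return
OBS={
'mixer':{'w':[(ML,(319,72)),(MS,(317,141)),(M['mp'],(276,34)),(M['pp'],(379,39)),(M['pm'],(369,178)),(M['mm'],(275,174))],
 's':[(ML,(365,342)),(MS,(384.75,368.5)),(M['pp'],(378.75,323)),(M['mp'],(335,344.25)),(M['pm'],(421.75,372.5))],
 'c':[(ML,(220,254.2)),(MS,(196.2,264.7)),(M['mp'],(225.5,243.75)),(M['pp'],(243,266.75)),(M['pm'],(192,286.25)),(M['mm'],(176.25,261))]},
'light':{'w':[((0,0,44),(324,98)),(L['mp'],(264,48)),(L['pp'],(388,56)),(L['pm'],(381,148)),(L['mm'],(264,142))],
 's':[((0,0,44),(302.5,258.75)),(L['pp'],(315,240.75)),(L['pm'],(335,264)),(L['mm'],(286.25,284)),(L['mp'],(268,259.5))],
 'c':[(L['mp'],(316.6,209)),(L['pp'],(342.6,234)),(L['pm'],(313,244)),(L['mm'],(290,219))]},
'power':{'w':[(Pb['mp'],(260,37)),(Pb['pp'],(384,1)),(Pb['pm'],(404,106)),(Pb['mm'],(288,138))],
 's':[(Pb['pp'],(251.25,169.25)),(Pb['pm'],(277.5,183)),(Pb['mm'],(242.5,204.5)),(Pb['mp'],(216.25,189.25))],
 'c':[(Pb['mp'],(405,174.6)),(Pb['pp'],(441,191)),(Pb['pm'],(421,206))]}}
cams=lambda n:{'w':W[n],'s':S,'c':C}
for n,o in OBS.items():
    x0={'mixer':[480,-268,0],'light':[500,-5,0],'power':[523,278,.25]}[n]
    for ks in ('w','s','c','wsc'):
        ob=[(cams(n)[k],l,np.array(uv)) for k in ks for l,uv in o[k]]
        x,r=fit(ob,x0); print(n,ks,x[:2],round(x[2],3),'rms',np.sqrt((r**2).mean()).round(2))
        if ks=='w': print(r.tolist() if 0 else r.T)
for uv,z in (((302,79),56),((371,62),50)): print('power keys wrist',ray(uv,z,W['power']))
print('side', ray((237,187.5),56,S),ray((256.5,177.5),50,S), 'scene small',ray((424.4,192.2),50,C))
print('mixer w', ray((319,72),50,W['mixer']),ray((317,141),44,W['mixer']),'hinge w',ray((324,98),44,W['light']))
E
python3 fitall.py
```

```text
mixer w [ 481.8 -267.3] -0.038 rms 2.72
[[ 5.2  4.6 -3.6  0.1 -0.2 -3.5]
 [ 0.3  0.6 -2.4 -2.5  1.1  1. ]]
mixer s [ 477.1 -271.3] -0.061 rms 1.14
mixer c [ 483.8 -267.1] -0.056 rms 0.7
mixer wsc [ 481.5 -267.6] -0.047 rms 2.11
light w [500.3   0.2] -0.05 rms 1.66
[[ 0.1 -1.7  2.6  1.1 -2.7]
 [ 0.7 -1.4 -1.9  1.4  0.8]]
light s [498.7  -7. ] -0.047 rms 0.84
light c [501.8  -1.7] -0.056 rms 0.67
light wsc [500.4  -0.8] -0.051 rms 1.57
power w [524.6 282.8] 0.275 rms 3.78
[[-4.7  0.4  4.8 -0.4]
 [-0.6 -5.6  2.   5.7]]
power s [523.4 273.6] 0.272 rms 0.28
power c [524.8 281. ] 0.236 rms 0.29
power wsc [525.2 280.9] 0.255 rms 2.54
power keys wrist [498.4 276.4  56. ]
power keys wrist [555.1 290.   50. ]
side [494.2 262.3  56. ] [552.7 281.4  50. ] scene small [556.6 289.8  50. ]
mixer w [ 478.5 -239.1   50. ] [ 476.7 -294.8   44. ] hinge w [500.2   0.8  44. ]
```

Mixer heading −0.05 rad; its buttons measure 55.8 mm apart (56 given). On the power block the keys measure 58 mm apart (60 given). The cameras agree within about 6 mm on the mixer and light box; on the power block the side camera reads 7 to 14 mm lower in y, so I rely on wrist and scene there. The close crops confirm the grey mixer. I'm pressing the large round button now, at about (479.5, −240).

```bash
cat > press.py <<'E'
from geo import *
from station import *
R0=np.array([[0,1,0],[0,0,-1],[-1,0,0]],float)
def press(x,y,ztop,zdown,name,f=15):
    reach([x,y,150],R0)
    line_to([x,y,ztop+22+12],vel=120); dwell(.2)
    f0=sense()['wrist_force'][2]
    hit=line_to([x,y,zdown+22-6],vel=15,until_force=f)
    s=sense(); print(name,'hit',hit,s['eef_pos'].round(1),'dF',round(s['wrist_force'][2]-f0,1),s['wrist_force'].round(1),'t',s['time'])
    dwell(.2); s=sense(); print('  held',s['eef_pos'].round(1),s['wrist_force'].round(1))
    line_to([x,y,150],vel=120); return hit
E
python3 - <<'E'
from press import *
press(479.5,-240,50,42,'mute')
reach([482,-355,270],R0); dwell(.2)
c=camera_params("wrist"); cv2.imwrite("pics/m1.png",get_image("wrist")[:300,150:500,::-1]); cv2.imwrite("pics/m1s.png",cv2.resize(get_image("side")[310:410,320:440,::-1],None,fx=5,fy=5,interpolation=2)); print(sense()['time'])
E
```

```text
mute hit True [ 479.5 -240.    64.1] dF 8.4 [-1.1  1.1  7.8] t 7.4917
  held [ 479.5 -240.    64.1] [-1.5  1.1  7.8]
9.5583
```

View pics/m1.png

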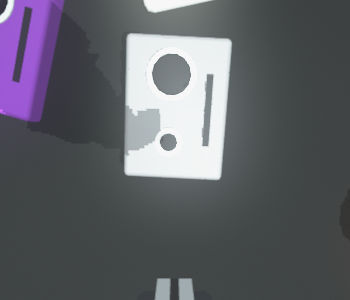

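View pics/m1s.png

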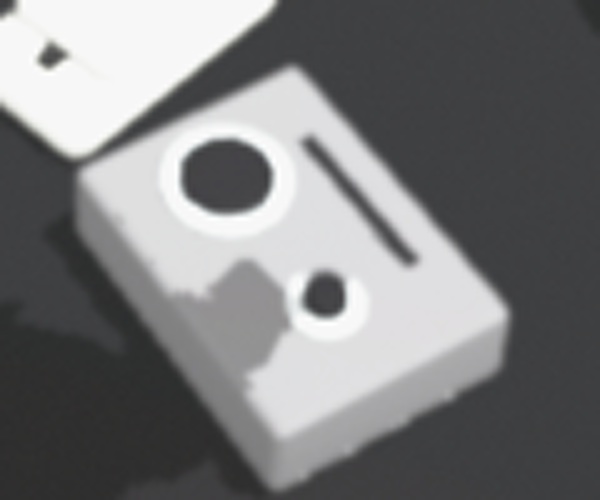

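The large button is down: the stop came at TCP z 64.1, against 64 expected, and the ring now shows evenly round it. Next is the rocker, which I press at (479.3, 1).

Run:
```python
from press import *
S=camera_params("side"); print('side expect up/down',proj([[479.5,-240,50],[479.5,-240,42]],S))
press(479.3,1,56,44,'light')
reach([500,-95,270],R0); dwell(.2)
a=cv2.resize(get_image("wrist")[30:160,250:400,::-1],None,fx=2.66,fy=2.66,interpolation=2); b=cv2.resize(get_image("side")[225:300,255:355,::-1],None,fx=4,fy=4,interpolation=2)
o=np.zeros((360,800,3),np.uint8);o[:a.shape[0],:a.shape[1]]=a;o[:300,400:]=b
cv2.imwrite("pics/l1.png",o); print(sense()['time'])
```

```text
side expect up/down [[365.68629369 339.61588425]
 [365.51688951 342.74264334]]
light hit True [479.1   1.   65.9] dF 9.2 [-2.1  0.2  9.3] t 13.275
  held [479.    1.   65.9] [-2.   0.1 10.2]
15.3
```

View pics/l1.png

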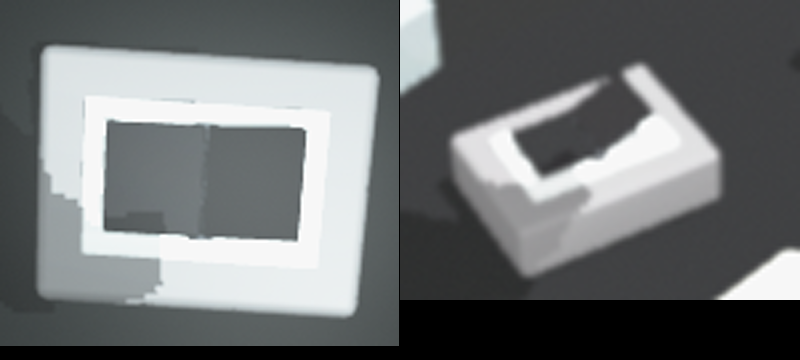

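The rocker has tipped over: the near half is level and the far half raised, with TCP at 65.9 against 66 expected. The bar key is next.

Run:
```python
from press import *
press(498,275.5,56,48,'power')
reach([515,170,270],R0); dwell(.2)
w=get_image("wrist")[:,:,::-1]; cv2.imwrite("pics/p1w.png",w)
cv2.imwrite("pics/p1side.png",get_image("side")[:,:,::-1]); cv2.imwrite("pics/p1scene.png",get_image("scene")[:,:,::-1])
A=cv2.imread("pics/p1side.png")
c=lambda x,y:cv2.resize(A[y:y+75,x:x+100],None,fx=4,fy=4,interpolation=2)
cv2.imwrite("pics/p1.png",np.vstack([np.hstack([c(205,155),c(255,232)]),np.hstack([c(330,318),cv2.resize(w[0:150,230:430],(400,300))])])); print(sense()['time'])
```

```text
power hit True [498.  275.5  70.1] dF 7.2 [-1.7 -1.1  7.9] t 18.8417
  held [498.  275.5  70.1] [-0.1 -0.2  6.6]
20.8917
```

View pics/p1.png

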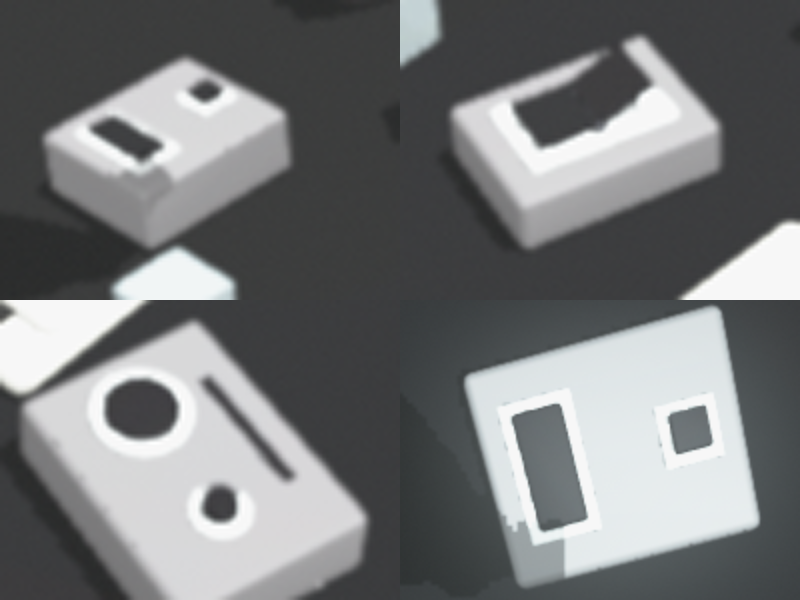

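View pics/p1scene.png

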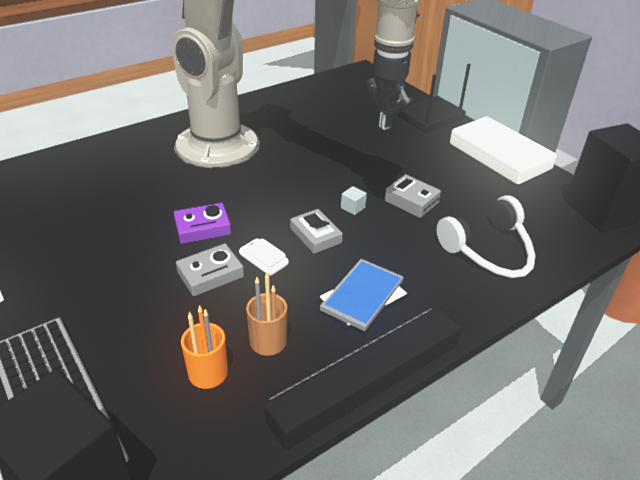

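View pics/p1side.png

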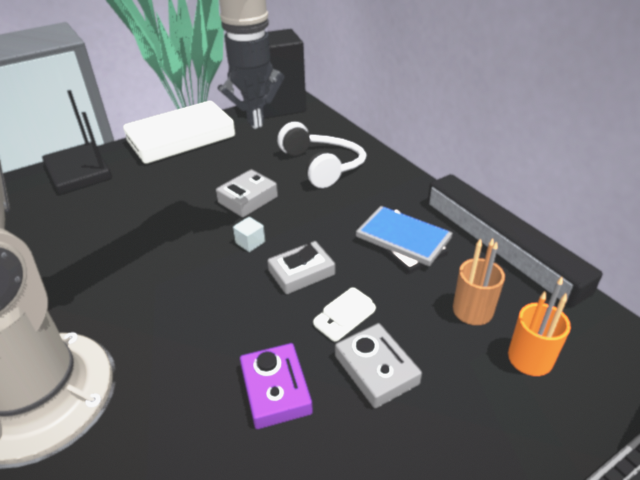

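All three controls look home (bar key stop at TCP z 70.1, 70 expected). The small keys are up, the loose things have not moved, and the robot is clear.

Run:
```python
from station import *
print(sign_off()); print(sense()['time'])
```

```text
the job is handed in; nothing more can be done
None
the job is handed in; nothing more can be done
```

I pressed the three controls in the order asked, with the fingers closed, and handed the job in at about 21 s of the 58 s allowed. The order was the grey mixer's large button, then the raised end of the shelf-light rocker, then the power block's bar key.

- **Full travel:** each press ended on its hard stop. The fingertips stopped at heights of 42.1, 43.9 and 48.1 mm, against 42, 44 and 48 expected. The forces I read at the stops were about 7 to 10 N.
- **Pictures afterwards:** the large button and bar key are down, and the rocker has tipped over with its far half raised. The small round button and small square key are still up. The loose things and the purple look-alike have not visibly moved, and the gripper is clear of everything.
- **Disagreements:**
  - The side camera read up to about 14 mm off the others at the power block, so I aimed by the wrist and scene cameras there.
  - The mixer's buttons appeared 3 to 5 mm off its centre line, so I aimed at the button itself.
  - The force I read at each stop was below the 15 N stop setting. I judged "fully home" by the heights and pictures instead.

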